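# Load a housing and clamp it on a cam-operated leak-test fixture

### The job

Put the housing into the nest of the leak-test fixture with its brass port towards the rubber plug, and let go of it. Then crank the camshaft anticlockwise, seen from above, until the roller rests on the cam's flat dwell, so that the plug stays pressed firmly on the port once you let go of the crank. Stop there by feel (the stop shoulder just past the dwell crushes the seal), never let the crank fly, and leave the other things on the bench where they are.

Things in the scene. Friction and masses are not known exactly. Their poses are not given: they have to be found in the camera images.
- fixture: manual leak-test fixture fixed to the bench: aluminium base plate 150 (its x) x 350 (its y) mm, top 22 mm above the bench; origin under the plate's centre. Along its y axis: nest at y -105, sprung plug with ram and brass roller in a blue guide block (up to 72 mm high) at y -64 to 80, cam and crank about y +100
- nest (a point): centre of the nest's white floor, 26 mm above the bench, where the middle of the seated housing's underside belongs; axes as the fixture's. Two white rails (top 12 mm above this floor) leave 2.5 mm play on each side in x, 46 mm long; steel thrust wall (36 mm above this floor) at y -30 from here; open to the plug on +y, whose face stands 11 mm off the port of a seated housing when drawn back
- shaft (a point): point on the vertical camshaft axis, 105 mm above the bench. The steel plate cam lies 45 to 59 mm above the bench under the crank arm, two red marks on it bound the dwell. Anticlockwise the crank runs free, then climbs 18 mm of lift in 75 degrees against growing load (up to about 10 N at the grip), eases to about 1.5 N for 16 degrees of dwell, then climbs again on the stop shoulder (4 mm)
- crank_grip: red upright hand grip of the crank, a sleeve 26 mm across and 55 mm tall that spins freely on its pin; origin on its axis at mid-height, 105 mm above the bench. It circles the camshaft axis at 65 mm radius; the crank arm's top is 28 mm below mid-height. The arm is clamped on the shaft at any angle to the cam; it starts 100 to 225 degrees short of the dwell. Off the dwell the load drives it back
- housing_mid (a point): centre of the loose housing, 26 mm above its underside: aluminium block 44 (its x) x 60 (its y) x 52 mm high with black cover and a round brass port, dark bore, on its +y end; 0.18 to 0.29 kg. Sides x flat from 3 to 42 mm above the underside. Seated it lies with the fixture's axes, underside on the nest floor
- housing: the same housing, origin at the middle of its underside
- plug: sealing plug of the fixture, aluminium with a black rubber face 25 mm across; origin at the centre of the rubber face, which looks along the fixture's -y. A spring behind it (4 N/mm) lets the ram go on 7 mm after the plug has met the port, so the plug's own place does not tell when the dwell is reached. In the dwell it presses with about 37 N, on the shoulder with up to 52 N
- standard: bystander: upright steel leak standard with a red band, 40 mm across, 70 mm tall; origin under its centre
- wrench: bystander: open-ended wrench, 160 mm, lying flat at the side; origin under its middle
- fitting_tray: bystander: blue tray 90 x 120 x 40 mm with brass fittings at the side; origin under its centre
- port (a point): centre of the housing's brass port face, 30 mm from housing_mid along the housing's +y; the face is 29 mm across
There are look-alikes about, which are no part of the job. Leave any blue, orange or white look-alike of the housing alone.

How it is judged:
On the way:
1. the housing sits down in the nest, port towards the plug, and is let go (z of housing_mid in the frame of nest below 0.03 m and angle between housing_mid's own z axis and vertical below 0.1 rad and y of port in the frame of nest above 0.02 m and horizontal distance between housing_mid and nest below 0.014 m and contact force between the fingers and housing below 0.1 N), for 0.2 s.
At the end, for the whole second after the job is handed in: the housing sits upright on the nest floor within 6 mm of its place, port to the plug; with the crank let go and still, the plug presses on it with more than 33 N (37 N in the dwell) (contact force between plug and housing above 33 N and horizontal distance between housing_mid and nest below 0.006 m and z of housing_mid in the frame of nest below 0.03 m and angle between housing_mid's own z axis and vertical below 0.1 rad and y of port in the frame of nest above 0.02 m and linear speed of crank_grip below 0.02 m/s); the robot touches nothing.
It fails at once if the seal is crushed: the plug presses on the housing with more than 43 N (contact force between plug and housing above 43 N).
It fails at once if the crank flies: its grip moves faster than 0.4 m/s (linear speed of crank_grip above 0.4 m/s).
It fails at once if the leak standard shifted by more than 20 mm (distance of standard from where it was at the start of the episode above 0.02 m).
It fails at once if the wrench shifted by more than 20 mm (distance of wrench from where it was at the start of the episode above 0.02 m).
It fails at once if the tray shifted by more than 20 mm (distance of fitting_tray from where it was at the start of the episode above 0.02 m).
It also fails if it takes over 67 s, if anything falls off the work surface, if the arm or the gripper's body presses on something with over 40 N, if the wrist force passes 120 N, or if a joint passes its speed limit or range.

### The arm

A 6-joint arm with a two-finger parallel gripper is mounted at the origin on the work surface. World frame = base frame: x ahead of the robot, y to its left, z up, the work surface at z = 0. Lengths are in m, angles in rad, forces in N, time in s.
With the tool pointing down it reaches from about 0.35 to 0.975 m from the base axis. Payload 17.4 kg.
Tool frame: the origin (TCP) lies between the finger pads; the fingertips stand 8 mm ahead of it and the grasp point (between the pads) lies 11 mm behind it; z points along the fingers, y is the direction in which the jaws open and shut (so a half turn about z gives the same grasp; the last joint's range is limited). The gripper opens to 85 mm and grips with 20 to 120 N. Pads are 22 mm wide; open, the fingers measure 114 mm over their backs; the gripper's body (76 mm by 85 mm) begins 54 mm behind the grasp point. The pads swing forward as they close: fully open they stand 13 mm farther back than shut.
Start: joints at [-1.251, 0.116, 1.442, -0, 1.584, -0.038], TCP at [0.236, -0.632, 0.239] pointing down, gripper open.
Joint ranges: [-2.83, 2.83], [-0.83, 2.19], [0.07, 2.5], [-1.14, 4.28], [0.01, 3], [-2.97, 2.97]. Speed limits (rad/s): [1.89, 1.89, 2.22, 3.14, 3.14, 3.14].

### API

Orientations are given as a rotation vector (axis times angle).
In Python, from cell import status, eyes, finish_job gives the robot as it stands.
- The arm moves only by the tool drive_tool, never from a script. Its argument "plan" is a list of rows, each a list of 7 numbers: the shift along the tool's x, y, z in cm, then the turn, a rotation vector about the tool's x, y, z in rad, then the opening, from 0 (shut) to 1 (fully open). A call has 1 to 5 rows; each row is the pose to reach, as a shift and turn from the pose commanded when the call began, along the tool's axes at that moment; what a row does not reach only later rows make up. A row lasts 1/8 s, in which the tool goes at most 62.5 mm and 10.7 degrees, less where a joint would pass 70% of its speed; a pose out of reach is approached as far as the arm can. A call with a gripper value outside its range is refused whole. The fingers move at their own pace and stop on an object; "newtons" is the grip in N (left out, the last holds). Time passes only in rows, so rows that repeat a pose let the fingers close. It gives the time, the measured TCP pose, the force and the opening at its end, in the units of the state.
- status.get_state(): the state, without advancing time (a new reading comes with each control period).
- eyes.snapshot(name): name is "side" or "top"; returns a dict with "color" (420x560x3 uint8, blue, green, red), "K" (3x3 intrinsics, pixels), "rvec" (rotation vector, rad) and "tvec" (3), from world to camera coordinates, as OpenCV has them. Camera axes: x right, y down, z forward; pixel columns grow to the right and rows downward; lengths in m; the calibration is good to about 2 mm. A picture is of the moment at which its call begins. There is no depth.
- finish_job(): hands the job in, once; it reports no verdict.
The state is a dict: "t": time; "joints": joint angles; "joint_vel": joint speeds; "joint_torque": joint torques, N m; "tool_pos": TCP position; "tcp_rot": TCP orientation; "contact_force": force on the tool from outside, world axes, zero at the start; "ft_torque": the same for the moment, N m; "grip_width": finger opening in m.
Only numpy, scipy, OpenCV 4.12 (cv2) and the standard library are available. Lean on these libraries where they do the work, as an engineer would, in place of code of your own. Each camera call takes 0.05 s, during which the arm holds its last target. There are 200 camera calls.

## Working session

There is one attempt and no reset: what is moved stays moved. The work goes in short steps, Python scripts to look and compute and a tool call to move; the robot and the scene stay as the last step left them, time stands still between calls to the robot, and variables do not carry over. Pictures are saved under pics/ and viewed, about 8 in all and at most 12, crops included, and the job is handed in when it is done.

Besides the shell and the picture viewer there is one more tool, called after "Emit:" by a JSON object that holds its "method" and its "body". drive_tool: Moves the arm, as the interface text tells. Its arguments: {"type":"object","properties":{"plan":{"type":"array","items":{"type":"array","items":{"type":"number"}}},"newtons":{"type":"number"}},"required":["plan"]}

```bash
mkdir -p pics; ls; cat > h.py <<'E'
import numpy as np, cv2
from scipy.spatial.transform import Rotation as R
from cell import status, eyes, finish_job
def snap(n,f):
    s=eyes.snapshot(n); cv2.imwrite('pics/'+f+'.png',s['color']); np.savez('pics/'+f+'.npz',**s); return s
def ray(f,uv,z):
    s=np.load('pics/'+f+'.npz'); M=R.from_rotvec(np.ravel(s['rvec'])).as_matrix(); t=np.ravel(s['tvec'])
    c=-M.T@t; d=M.T@np.linalg.solve(s['K'],[*uv,1]); return c+d*(z-c[2])/d[2]
def proj(f,p):
    s=np.load('pics/'+f+'.npz'); return cv2.projectPoints(np.array(p,float).reshape(-1,3),s['rvec'],s['tvec'],s['K'],None)[0].reshape(-1,2)
def crop(f,x,y,w,h,k,o):
    i=cv2.imread('pics/'+f+'.png')[y:y+h,x:x+w]; cv2.imwrite('pics/'+o+'.png',cv2.resize(i,None,fx=k,fy=k,interpolation=cv2.INTER_CUBIC))
def st():
    s=status.get_state(); print({k:np.round(v,4).tolist() for k,v in s.items() if k in('t','joints','tool_pos','tcp_rot','contact_force','grip_width')}); return s
E
python3 - <<'E'
from h import *
a=snap('top','t0');b=snap('side','s0')
cv2.imwrite('pics/both.png',cv2.resize(np.vstack([a['color'],b['color']])[:, :],None,fx=.7,fy=.7))
for s in(a,b):
    M=R.from_rotvec(np.ravel(s['rvec'])).as_matrix();print(-M.T@np.ravel(s['tvec']),s['K'][0,0])
st()
E
```

```text
pics
[0.42172135 0.02037919 1.00655822] 395.9610946715792
[0.30497104 0.66875849 0.73945821] 381.54443432551307
{'t': 0.1, 'joints': [-1.2508, 0.1164, 1.4422, -0.0, 1.584, -0.0378], 'tool_pos': [0.2363, -0.6321, 0.2386], 'tcp_rot': [-3.0905, -0.5589, 0.0003], 'contact_force': [-0.3956, 0.5936, -0.4594], 'grip_width': 0.0852}
```

View pics/t0.png

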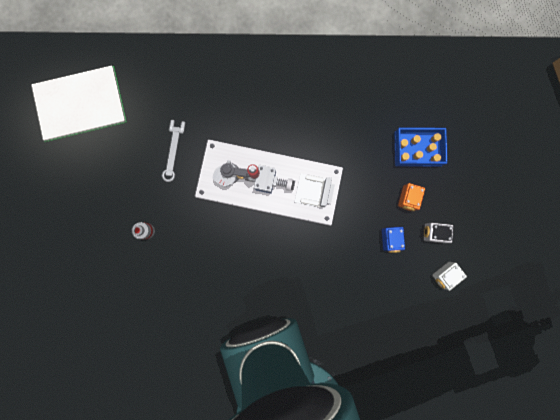

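View pics/s0.png

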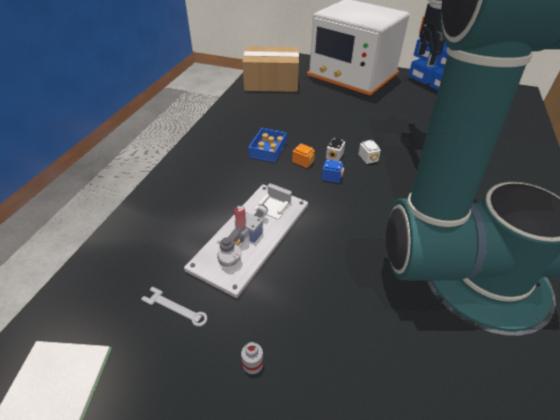

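Candidates in the top view: orange block (412,196), blue (395,239), white (451,276), and the aluminium block with a black cover (439,233). The last matches the description. Checking it in close crops.

```bash
python3 - <<'E'
from h import *
crop('t0',190,130,160,100,5,'fx')
crop('t0',375,180,100,115,5,'a');crop('s0',285,120,110,75,5,'b')
a=cv2.imread('pics/a.png');b=cv2.imread('pics/b.png');b=cv2.resize(b,(300,205))
c=np.zeros((575,800,3),np.uint8);c[:575,:500]=a;c[:205,500:]=b
crop('s0',180,175,140,120,2,'d');d=cv2.imread('pics/d.png');c[220:460,510:790]=d
cv2.imwrite('pics/ho.png',c)
E
```

```text
(no output)
```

View pics/fx.png

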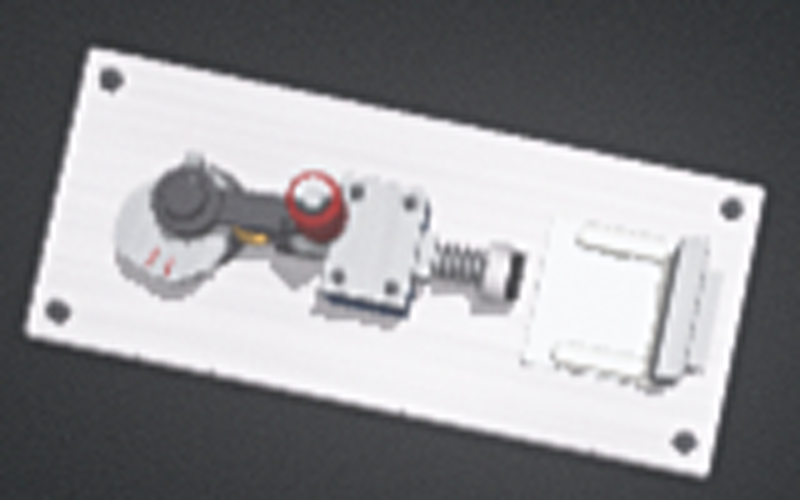

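View pics/ho.png

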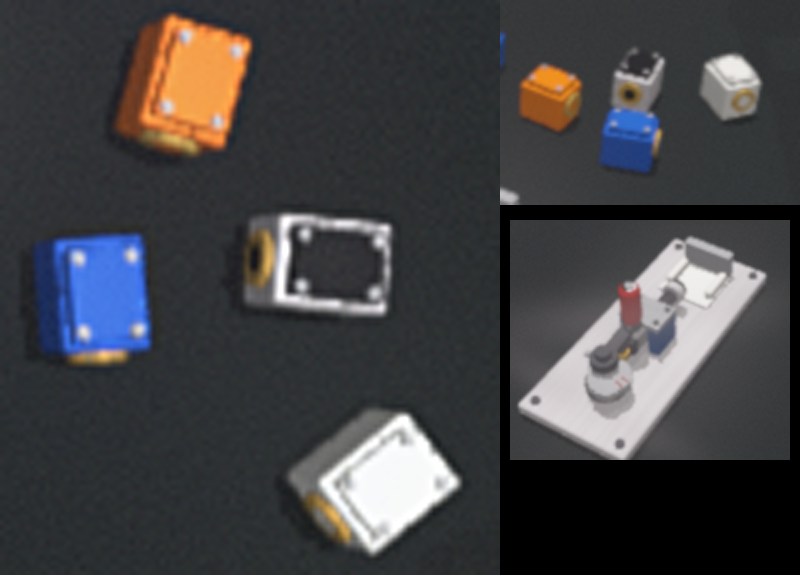

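The aluminium block with the black cover is at px (439,233) in the top view, with its port facing image left (px 427,232) and a dark bore. That is the housing. The red grip top is at px (253,168), the shaft at (227,169), the red dwell marks at (222,182), and the nest is on the right. Converting these to world positions.

```bash
python3 - <<'E'
from h import *
f=lambda u,z:ray('t0',(190+(u[0]+.5)/5-.5,130+(u[1]+.5)/5-.5),z)
g=lambda u,z:ray('t0',(375+(u[0]+.5)/5-.5,180+(u[1]+.5)/5-.5),z)
c=np.array([f(u,.022) for u in[(90,48),(765,187),(708,476),(27,335)]])
print(c.round(4),[np.linalg.norm(c[i]-c[i-1]).round(4) for i in range(4)])
o=c.mean(0); yd=(c[0]+c[3]-c[1]-c[2])[:2]; yd/=np.linalg.norm(yd); xd=np.array([yd[1],-yd[0]])
xd2=(c[0]+c[1]-c[2]-c[3])[:2]; print('o',o,'ydir',yd,np.degrees(np.arctan2(yd[1],yd[0])),'xd',xd,xd2/np.linalg.norm(xd2))
F=lambda p:np.round([(p[:2]-o[:2])@xd*1e3,(p[:2]-o[:2])@yd*1e3],1)
print('nest',o[:2]-.105*yd)
print('grip top',F(f((314,193),.1325)),'shaft hub',[F(f((183,203),z)) for z in(.08,.095,.105)],'marks',F(f((153,256),.059)),F(f((169,268),.059)))
print('thrust wall top ends',F(f((690,240),.062)),F(f((668,380),.062)))
print('rails',F(f((620,240),.038)),F(f((610,358),.038)))
for z in(.042,.047,.052):
  h=np.array([g(u,z) for u in[(287,215),(392,226),(386,313),(280,308)]]);print(z,h.round(4).tolist(),[np.linalg.norm(h[i]-h[i-1]).round(4) for i in range(4)],h.mean(0))
b=np.array([g(u,.0) for u in[(246,306)]]);print('bottom front corner',b, 'port',g((258,258),.026))
# side-view check
print(proj('s0',[*o[:2],.022]),proj('s0',[*(o[:2]-.105*yd),.026]),proj('s0',h.mean(0)))
E
```

```text
[[ 0.6814  0.2125  0.022 ]
 [ 0.6124 -0.1282  0.022 ]
 [ 0.4665 -0.0986  0.022 ]
 [ 0.5356  0.2411  0.022 ]] [np.float64(0.1486), np.float64(0.3476), np.float64(0.1489), np.float64(0.3467)]
o [0.57401098 0.05668949 0.022     ] ydir [0.19897116 0.98000535] 78.5231981123912 xd [ 0.98000535 -0.19897116] [ 0.98070167 -0.19551017]
nest [ 0.55311901 -0.04621107]
grip top [ 6.2 35.4] shaft hub [array([ -2.2, 100.9]), array([-4.4, 98.2]), array([-5.9, 96.4])] marks [-27.2 113.3] [-31.3 104.5]
thrust wall top ends [  32.8 -138.6] [ -35.9 -141.5]
rails [  30.2 -106.5] [ -28.3 -113.3]
0.042 [[0.4719, -0.3438, 0.042], [0.4666, -0.3955, 0.042], [0.4241, -0.3913, 0.042], [0.4264, -0.3392, 0.042]] [np.float64(0.0457), np.float64(0.0519), np.float64(0.0428), np.float64(0.0521)] [ 0.44723878 -0.36744383  0.042     ]
0.047 [[0.4716, -0.3419, 0.047], [0.4664, -0.3933, 0.047], [0.4241, -0.3891, 0.047], [0.4263, -0.3374, 0.047]] [np.float64(0.0455), np.float64(0.0517), np.float64(0.0426), np.float64(0.0518)] [ 0.44710651 -0.36543347  0.047     ]
0.052 [[0.4713, -0.34, 0.052], [0.4662, -0.3912, 0.052], [0.4241, -0.387, 0.052], [0.4263, -0.3355, 0.052]] [np.float64(0.0453), np.float64(0.0514), np.float64(0.0423), np.float64(0.0516)] [ 0.44697423 -0.3634231   0.052     ]
bottom front corner [[ 0.42753695 -0.33747956  0.        ]] port [ 0.45122499 -0.33480228  0.026     ]
[[251.68439254 230.84586498]] [[272.54927195 205.43751183]] [[336.42467499 142.49823531]]
```

```bash
cat >> h.py <<'E'
def row(p,ydeg,T=None):
    """plan row (cm, rad) to TCP position p, tool down, tool y at heading ydeg"""
    s=status.get_state() if T is None else T
    M=R.from_rotvec(s['tcp_rot']); a=np.radians(ydeg); y=np.array([np.cos(a),np.sin(a),0]); z=np.array([0,0,-1.]); x=np.cross(y,z)
    G=R.from_matrix(np.c_[x,y,z])
    d=M.inv().apply(np.array(p)-s['tool_pos'])*100; r=(M.inv()*G).as_rotvec()
    print('row',d.round(2).tolist(),r.round(3).tolist())
E
python3 - <<'E'
from h import *
row([.448,-.363,.14],-5.1)
E
```

```text
row [29.25, -17.78, 9.88] [-0.001, -0.001, -1.124]
```

Emit:
{"method": "drive_tool", "body": {"plan": [[29.25,-17.8,9.9,0,0,-1.124,1],[29.25,-17.8,9.9,0,0,-1.124,1],[29.25,-17.8,9.9,0,0,-1.124,1],[29.25,-17.8,9.9,0,0,-1.124,1],[29.25,-17.8,9.9,0,0,-1.124,1]]}}

```text
t: 0.72
tool_pos: [0.4227, -0.3945, 0.1518]
tcp_rot: [-2.5, -1.903, -0.0]
contact_force: [0.7, -0.3, 0.1]
grip_width: 0.0852
```

```bash
python3 - <<'E'
from h import *
st();row([.448,-.363,.14],-5.1)
E
```

```text
{'t': 0.725, 'joints': [-0.795, -0.0573, 1.7612, 0.0, 1.4377, -0.5255], 'tool_pos': [0.4227, -0.3945, 0.1518], 'tcp_rot': [-2.4997, -1.9029, -0.0], 'contact_force': [0.7145, -0.2904, 0.12], 'grip_width': 0.0852}
row [3.71, 1.6, 1.18] [-0.0, -0.0, -0.18]
```

Emit:
{"method": "drive_tool", "body": {"plan": [[3.7,1.6,1.2,0,0,-0.18,1],[3.7,1.6,1.2,0,0,-0.18,1],[3.7,1.6,1.2,0,0,-0.18,1]]}}

```text
t: 1.1
tool_pos: [0.4472, -0.3653, 0.1406]
tcp_rot: [-2.326, -2.111, 0.0]
contact_force: [0.3, -1.0, 0.0]
grip_width: 0.0854
```

```bash
python3 - <<'E'
from h import *
st();row([.448,-.363,.021],-5.1)
snap('side','s1');crop('s1',280,90,120,100,6,'s1c')
E
```

```text
{'t': 1.1, 'joints': [-0.7289, -0.052, 1.7749, -0.0003, 1.4188, -0.6321], 'tool_pos': [0.4472, -0.3653, 0.1406], 'tcp_rot': [-2.3263, -2.1114, 0.0004], 'contact_force': [0.3436, -0.9911, 0.0217], 'grip_width': 0.0854}
row [0.23, 0.05, 11.96] [-0.0, 0.0, -0.008]
```

View pics/s1c.png

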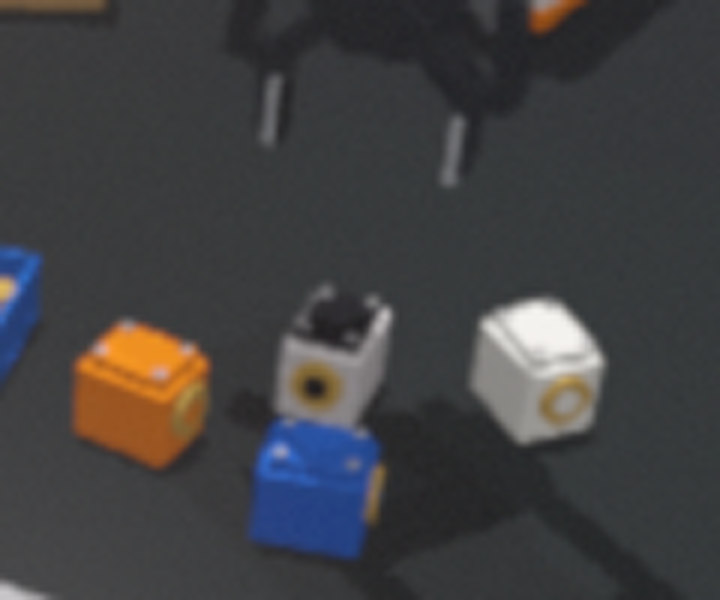

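The housing (crop 335,350) stands between the open fingers (crop 268,140 and 452,180), with clear space on both sides. Descending and gripping.

Emit:
{"method": "drive_tool", "body": {"plan": [[0.1,0.05,6,0,0,-0.008,1],[0.1,0.05,9,0,0,-0.008,1],[0.1,0.05,11.9,0,0,-0.008,1],[0.1,0.05,11.9,0,0,-0.008,1],[0.1,0.05,11.9,0,0,-0.008,1]]}}

```text
t: 1.78
tool_pos: [0.4481, -0.365, 0.023]
tcp_rot: [2.317, 2.12, 0.0]
contact_force: [0.2, 0.3, 0.8]
grip_width: 0.0852
```

Emit:
{"method": "drive_tool", "body": {"plan": [[0,0,0,0,0,0,0],[0,0,0,0,0,0,0],[0,0,0,0,0,0,0],[0,0,0,0,0,0,0],[0,0,0,0,0,0,0]], "newtons": 40}}

```text
t: 2.4
tool_pos: [0.4483, -0.3643, 0.0224]
tcp_rot: [2.316, 2.122, 0.0]
contact_force: [-1.8, 0.9, 6.7]
grip_width: 0.0439
```

Emit:
{"method": "drive_tool", "body": {"plan": [[0,0,0,0,0,0,0],[0,0,0,0,0,0,0],[0,0,0,0,0,0,0],[0,0,0,0,0,0,0],[0,0,0,0,0,0,0]]}}

```text
t: 3.02
tool_pos: [0.4483, -0.3643, 0.0224]
tcp_rot: [2.316, 2.121, -0.0]
contact_force: [-2.8, -0.1, 7.1]
grip_width: 0.0438
```

Emit:
{"method": "drive_tool", "body": {"plan": [[0,0,-4,0,0,0,0],[0,0,-8,0,0,0,0],[0,0,-12,0,0,0,0],[0,0,-12,0,0,0,0],[0,0,-12,0,0,0,0]]}}

```text
t: 3.65
tool_pos: [0.4477, -0.3638, 0.1405]
tcp_rot: [-2.316, -2.121, 0.0]
contact_force: [-0.4, -0.3, -3.0]
grip_width: 0.0433
```

```bash
python3 - <<'E'
from h import *
s=st();n=np.array([0.5531,-.0462])+.003*np.array([.199,.98])
row([*n,.19],-11.4)
snap('side','s2');crop('s2',280,60,120,100,6,'s2c')
E
```

```text
{'t': 3.65, 'joints': [-0.7266, -0.0526, 1.7756, -0.0, 1.4197, -0.6391], 'tool_pos': [0.4477, -0.3638, 0.1405], 'tcp_rot': [-2.3156, -2.1215, 0.0002], 'contact_force': [-0.3778, -0.2997, -2.9728], 'grip_width': 0.0433}
row [32.86, 7.76, -4.94] [-0.001, -0.001, 0.112]
```

View pics/s2c.png

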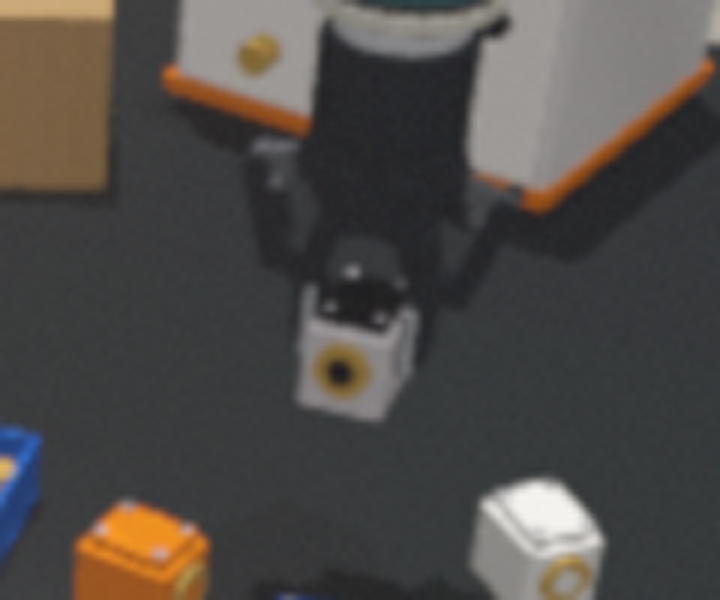

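The housing hangs level in the grip, port centre at crop (341,371), i.e. px (336.9,121.9). Moving over the nest and checking the port offset.

Emit:
{"method": "drive_tool", "body": {"plan": [[0,0,-4.9,0,0,0,0],[6,1.5,-4.9,0,0,0.02,0],[12,3,-4.9,0,0,0.05,0],[18,4.3,-4.9,0,0,0.08,0],[24,5.7,-4.9,0,0,0.112,0]]}}

```text
t: 4.32
tool_pos: [0.5256, -0.128, 0.189]
tcp_rot: [-2.432, -1.987, 0.002]
contact_force: [0.9, -0.8, -3.0]
grip_width: 0.0435
```

```bash
python3 - <<'E'
from h import *
for z in (.142,.144,.146):
  p=ray('s2',(280+341.5/6-.5,60+371.5/6-.5),z); d=p[:2]-[.4477,-.3638]; a=np.radians(84.9)
  print(p, 'along y',d@[np.cos(a),np.sin(a)],'x',d@[np.sin(a),-np.cos(a)])
st();n=np.array([0.5531,-.0462])+.003*np.array([.199,.98]); row([*n,.1],-11.4)
E
```

```text
[ 0.45195047 -0.33782688  0.142     ] along y 0.026248132994422274 x 0.0019247851494028395
[ 0.45145846 -0.33445732  0.144     ] along y 0.029560614810542996 x 0.0011351826388804227
[ 0.45096644 -0.33108777  0.146     ] along y 0.032873096626663496 x 0.00034558012835796993
{'t': 4.325, 'joints': [-0.286, -0.1595, 1.794, 0.0, 1.5089, -0.0852], 'tool_pos': [0.5256, -0.128, 0.189], 'tcp_rot': [-2.4317, -1.9866, 0.0016], 'contact_force': [0.9349, -0.8449, -2.9696], 'grip_width': 0.0435}
row [8.86, 1.08, 8.9] [-0.002, -0.0, -0.002]
```

Emit:
{"method": "drive_tool", "body": {"plan": [[4,0.5,2,0,0,0,0],[8.86,1.08,5,0,0,0,0],[8.86,1.08,8.9,0,0,0,0],[8.86,1.08,8.9,0,0,0,0],[8.86,1.08,8.9,0,0,0,0]]}}

```text
t: 4.95
tool_pos: [0.5541, -0.0457, 0.1024]
tcp_rot: [2.432, 1.988, 0.0]
contact_force: [0.2, -0.3, -1.5]
grip_width: 0.0435
```

```bash
python3 - <<'E'
from h import *
st();n=np.array([0.5531,-.0462])+.003*np.array([.199,.98]); row([*n,.049],-11.4)
snap('side','s3');snap('top','t3');crop('s3',225,130,100,100,5,'s3c');crop('t3',270,130,100,100,3,'t3c')
a=cv2.imread('pics/s3c.png');b=cv2.imread('pics/t3c.png');c=np.zeros((500,800,3),np.uint8);c[:,:500]=a;c[:300,500:]=b;cv2.imwrite('pics/p3.png',c)
# expected nest-floor rails etc. in s3
N=np.array([.5531,-.0462]);y=np.array([.199,.98]);x=np.array([.98,-.199])
for nm,q in dict(railR=(24.5,23,12),railL=(-24.5,23,12),wallR=(30,-30,36),wallL=(-30,-30,36)).items():
  p=np.r_[N+x*q[0]/1e3+y*q[1]/1e3,.026+q[2]/1e3]; print(nm,((proj('s3',p)[0]-[225,130])*5).round(0))
E
```

```text
{'t': 4.95, 'joints': [-0.1282, -0.0724, 1.8585, -0.0, 1.3553, 0.0719], 'tool_pos': [0.5541, -0.0457, 0.1024], 'tcp_rot': [2.432, 1.9884, 0.0002], 'contact_force': [0.2171, -0.3358, -1.4801], 'grip_width': 0.0435}
row [0.23, -0.09, 5.34] [0.0, 0.0, -0.001]
railR [177. 370.]
railL [256. 403.]
wallR [218. 278.]
wallL [314. 315.]
```

View pics/p3.png

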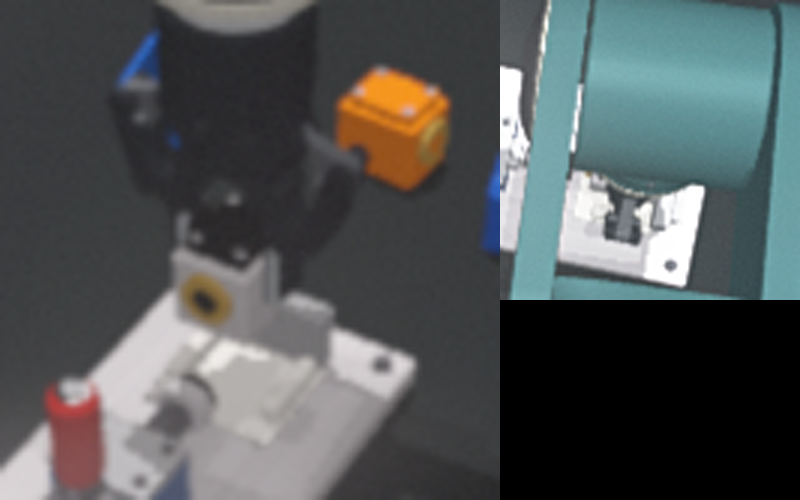

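The housing is above the nest with its port at crop (206,300), facing the plug (crop 190,395). The white floor and rails are below it and the thrust wall is behind. Lowering with force checks.

Emit:
{"method": "drive_tool", "body": {"plan": [[0.15,-0.09,2,0,0,0,0],[0.15,-0.09,3.8,0,0,0,0],[0.15,-0.09,3.8,0,0,0,0],[0.15,-0.09,4.2,0,0,0,0],[0.15,-0.09,4.4,0,0,0,0]]}}

```text
t: 5.68
tool_pos: [0.5535, -0.0437, 0.0577]
tcp_rot: [2.431, 1.989, 0.001]
contact_force: [0.0, 0.7, -2.5]
grip_width: 0.0436
```

Emit:
{"method": "drive_tool", "body": {"plan": [[0,0,0.3,0,0,0,0],[0,0,0.6,0,0,0,0],[0,0,0.8,0,0,0,0],[0,0,0.8,0,0,0,0]]}}

```text
t: 6.18
tool_pos: [0.5532, -0.0436, 0.0493]
tcp_rot: [-2.431, -1.989, 0.0]
contact_force: [0.1, -0.3, -2.3]
grip_width: 0.0433
```

Emit:
{"method": "drive_tool", "body": {"plan": [[0,0,0.1,0,0,0,0],[0,0,0.15,0,0,0,0],[0,0,0.15,0,0,0,0]]}}

```text
t: 6.55
tool_pos: [0.5534, -0.0436, 0.0484]
tcp_rot: [2.431, 1.989, 0.0]
contact_force: [-2.8, 0.6, 4.7]
grip_width: 0.0435
```

On the floor. Releasing and rising.

Emit:
{"method": "drive_tool", "body": {"plan": [[0,0,0,0,0,0,0.75],[0,0,0,0,0,0,0.75],[0,0,0,0,0,0,0.75],[0,0,0,0,0,0,0.75],[0,0,0,0,0,0,0.75]]}}

```text
t: 7.18
tool_pos: [0.5533, -0.0436, 0.048]
tcp_rot: [-2.432, -1.989, -0.0]
contact_force: [0.2, -0.7, 0.5]
grip_width: 0.064
```

Emit:
{"method": "drive_tool", "body": {"plan": [[0,0,-3,0,0,0,0.75],[0,0,-7,0,0,0,0.75],[0,0,-12,0,0,0,0.75],[0,0,-17,0,0,0,0.75],[0,0,-17,0,0,0,0.75]]}}

```text
t: 7.8
tool_pos: [0.5545, -0.0438, 0.2224]
tcp_rot: [2.428, 1.986, 0.007]
contact_force: [0.4, 0.2, -0.2]
grip_width: 0.0643
```

```bash
python3 - <<'E'
from h import *
st()
snap('side','s4');crop('s4',180,160,140,120,6,'x');i=cv2.imread('pics/x.png')[:600,:800];cv2.imwrite('pics/s4c.png',i)
N=np.array([.5531,-.0462]);y=np.array([.199,.98]);x=np.array([.98,-.199])
for q in [(0,30,26),(-22,-30,42),(-22,22,0),(-24.5,-23,12)]:
  p=np.r_[N+x*q[0]/1e3+y*q[1]/1e3,.026+q[2]/1e3]; print(q,((proj('s4',p)[0]-[180,160])*6).round(0))
E
```

```text
{'t': 7.8, 'joints': [-0.1246, -0.1429, 1.7251, 0.0, 1.5529, 0.0749], 'tool_pos': [0.5545, -0.0438, 0.2224], 'tcp_rot': [2.428, 1.9862, 0.0069], 'contact_force': [0.3707, 0.1866, -0.2369], 'grip_width': 0.0643}
(0, 30, 26) [520. 270.]
(-22, -30, 42) [632. 182.]
(-22, 22, 0) [573. 319.]
(-24.5, -23, 12) [628. 242.]
```

View pics/s4c.png

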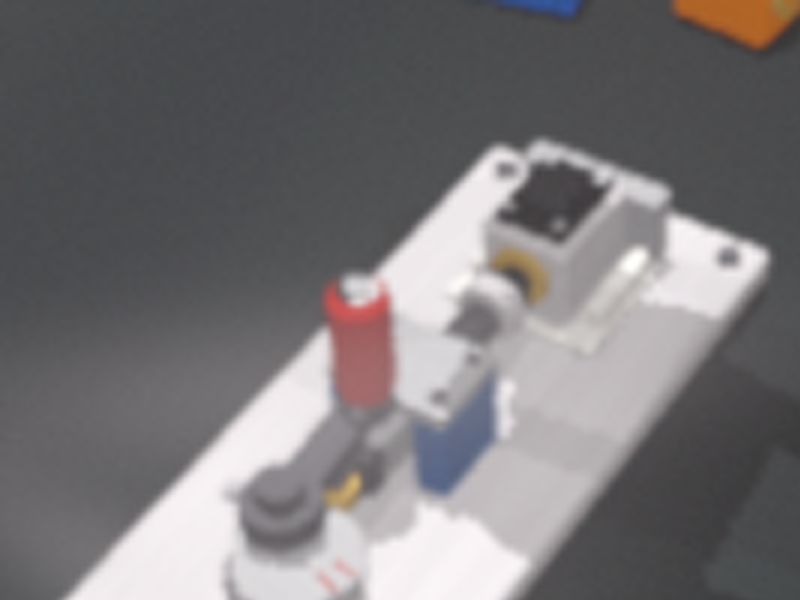

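The housing is seated between the rails with its back at the thrust wall and its port facing the plug. The grip top is at crop (358,288). Now working out the crank geometry.

```bash
python3 - <<'E'
from h import *
p=ray('s4',(180+358.5/6-.5,160+288.5/6-.5),.1325);print('grip side',p)
q=ray('t0',(190+314.5/5-.5,130+193.5/5-.5),.1325);print('grip top',q)
S=np.array([.5740,.0567])+.1*np.array([.199,.98]);print('shaft',S)
for z in(.08,.085,.09): print('hub side',ray('s4',(180+281/6,160+485/6),z))
g=(p+q)[:2]/2-S;print(np.hypot(*g),np.degrees(np.arctan2(g[1],g[0])))
st();row([*((p+q)[:2]/2),.2],-6)
E
```

```text
grip side [0.58614818 0.0922435  0.1325    ]
grip top [0.58716816 0.0900986  0.1325    ]
shaft [0.5939 0.1547]
hub side [0.59467875 0.15359204 0.08      ]
hub side [0.59248219 0.15749802 0.085     ]
hub side [0.59028563 0.161404   0.09      ]
0.06394037201407536 -96.50322351175704
{'t': 7.85, 'joints': [-0.1246, -0.1414, 1.7282, -0.0, 1.5518, 0.0749], 'tool_pos': [0.5538, -0.0437, 0.2197], 'tcp_rot': [2.4299, 1.9878, 0.0032], 'contact_force': [-0.214, 1.0556, 0.0731], 'grip_width': 0.0641}
row [13.87, 0.54, 1.97] [0.003, -0.0, -0.095]
```

Emit:
{"method": "drive_tool", "body": {"plan": [[6,0.3,1,0,0,-0.04,0.75],[12,0.5,2,0,0,-0.095,0.75],[13.8,0.55,2,0,0,-0.095,0.75],[13.8,0.55,2,0,0,-0.095,0.75],[13.8,0.55,2,0,0,-0.095,0.75]]}}

```text
t: 8.48
tool_pos: [0.5859, 0.0896, 0.1977]
tcp_rot: [-2.335, -2.101, 0.001]
contact_force: [1.0, -0.3, 0.7]
grip_width: 0.0638
```

```bash
python3 - <<'E'
from h import *
st();row([.5865,.0903,.102],-6)
E
```

```text
{'t': 8.475, 'joints': [0.1088, -0.0484, 1.6774, -0.0003, 1.5131, 0.2143], 'tool_pos': [0.5859, 0.0896, 0.1977], 'tcp_rot': [-2.3354, -2.1013, 0.0008], 'contact_force': [1.0342, -0.2659, 0.677], 'grip_width': 0.0638}
row [0.08, 0.06, 9.57] [-0.0, 0.0, -0.001]
```

Emit:
{"method": "drive_tool", "body": {"plan": [[0.05,0.05,4,0,0,0,0.75],[0.05,0.05,8,0,0,0,0.75],[0.05,0.05,9.5,0,0,0,0.75],[0.05,0.05,9.5,0,0,0,0.75],[0.05,0.05,9.5,0,0,0,0.75]]}}

```text
t: 9.1
tool_pos: [0.5874, 0.0908, 0.1049]
tcp_rot: [2.334, 2.101, 0.003]
contact_force: [0.0, -0.0, -0.7]
grip_width: 0.0637
```

Emit:
{"method": "drive_tool", "body": {"plan": [[0,0,0,0,0,0,0.6],[0,0,0,0,0,0,0.5],[0,0,0,0,0,0,0.42],[0,0,0,0,0,0,0.34],[0,0,0,0,0,0,0.34]], "newtons": 60}}

```text
t: 9.72
tool_pos: [0.5866, 0.0911, 0.103]
tcp_rot: [-2.334, -2.102, 0.0]
contact_force: [0.9, 0.4, 0.3]
grip_width: 0.0292
```

```bash
cat >> h.py <<'E'
S=np.array([.5939,.1547])
def arc(n=5,step=4.,r=.065,z=.102,a0=None):
    """rows for the next n arc steps from the present angle (or a0, deg)"""
    s=status.get_state(); g=s['tool_pos'][:2]-S; a=np.degrees(np.arctan2(g[1],g[0])); f=s['contact_force']
    ar=np.radians(a); t=np.array([-np.sin(ar),np.cos(ar)]); ra=np.array([np.cos(ar),np.sin(ar)])
    print('t',s['t'],'angle %.1f r %.1f z %.4f tang %.1f rad %.1f width %.4f j6 %.2f'%(a,np.hypot(*g)*1e3,s['tool_pos'][2],f[:2]@t,f[:2]@ra,s['grip_width'],s['joints'][5]))
    a0=a if a0 is None else a0
    for k in range(1,n+1):
        b=np.radians(a0+k*step); row([*(S+r*np.array([np.cos(b),np.sin(b)])),z],a0+k*step+90)
E
python3 - <<'E'
from h import *
arc(5,4)
E
```

```text
t 9.725 angle -96.6 r 64.1 z 0.1030 tang 0.8 rad -0.5 width 0.0292 j6 0.22
row [-0.08, 0.45, 0.1] [-0.0, -0.0, -0.06]
row [-0.04, 0.9, 0.1] [-0.0, -0.0, -0.13]
row [0.04, 1.35, 0.1] [-0.0, -0.0, -0.199]
row [0.14, 1.79, 0.1] [-0.0, -0.0, -0.269]
row [0.28, 2.23, 0.1] [-0.0, -0.0, -0.339]
```

Emit:
{"method": "drive_tool", "body": {"plan": [[-0.05,0.45,0.05,0,0,-0.06,0.34],[-0.03,0.9,0.05,0,0,-0.13,0.34],[0.04,1.35,0.05,0,0,-0.2,0.34],[0.14,1.8,0.05,0,0,-0.27,0.34],[0.28,2.23,0.05,0,0,-0.34,0.34]]}}

```text
t: 10.35
tool_pos: [0.609, 0.0914, 0.1025]
tcp_rot: [-1.942, -2.469, 0.001]
contact_force: [-1.5, 0.7, 1.7]
grip_width: 0.0288
```

```bash
python3 - <<'E'
from h import *
arc(5,4)
E
```

```text
t 10.35 angle -76.5 r 65.1 z 0.1025 tang -1.3 rad -1.0 width 0.0288 j6 -0.13
row [0.02, 0.45, 0.05] [-0.001, 0.0, -0.067]
row [0.07, 0.9, 0.05] [-0.001, -0.0, -0.137]
row [0.15, 1.35, 0.04] [-0.001, -0.0, -0.207]
row [0.25, 1.79, 0.04] [-0.001, -0.0, -0.276]
row [0.39, 2.22, 0.04] [-0.001, -0.0, -0.346]
```

Tracking well. Same step again.

Emit:
{"method": "drive_tool", "body": {"plan": [[0.02,0.45,0.03,0,0,-0.07,0.34],[0.07,0.9,0.03,0,0,-0.14,0.34],[0.15,1.35,0.03,0,0,-0.21,0.34],[0.25,1.79,0.03,0,0,-0.28,0.34],[0.39,2.22,0.03,0,0,-0.35,0.34]]}}

```text
t: 10.98
tool_pos: [0.6297, 0.1003, 0.1022]
tcp_rot: [-1.483, -2.769, 0.001]
contact_force: [-2.1, -2.0, 1.0]
grip_width: 0.029
```

```bash
python3 - <<'E'
from h import *
arc(5,4)
E
```

```text
t 10.975 angle -56.6 r 65.1 z 0.1022 tang -2.8 rad 0.6 width 0.0290 j6 -0.47
row [0.02, 0.45, 0.02] [-0.001, -0.0, -0.064]
row [0.07, 0.91, 0.02] [-0.001, -0.0, -0.134]
row [0.14, 1.35, 0.02] [-0.001, -0.0, -0.204]
row [0.25, 1.79, 0.02] [-0.001, -0.0, -0.274]
row [0.39, 2.23, 0.02] [-0.001, -0.0, -0.344]
```

Emit:
{"method": "drive_tool", "body": {"plan": [[0.02,0.45,0.0,0,0,-0.07,0.34],[0.07,0.9,0.0,0,0,-0.14,0.34],[0.15,1.35,0.0,0,0,-0.21,0.34],[0.25,1.79,0.0,0,0,-0.275,0.34],[0.39,2.22,0.0,0,0,-0.345,0.34]]}}

```text
t: 11.6
tool_pos: [0.6461, 0.1158, 0.1022]
tcp_rot: [-0.985, -2.983, 0.001]
contact_force: [-1.7, -3.4, 1.7]
grip_width: 0.0289
```

```bash
python3 - <<'E'
from h import *
arc(5,3)
E
```

```text
t 11.6 angle -36.7 r 65.1 z 0.1022 tang -3.7 rad 0.7 width 0.0289 j6 -0.79
row [0.02, 0.34, 0.02] [-0.001, -0.0, -0.05]
row [0.04, 0.68, 0.02] [-0.001, -0.0, -0.102]
row [0.09, 1.02, 0.02] [-0.001, -0.0, -0.155]
row [0.15, 1.35, 0.02] [-0.001, -0.0, -0.207]
row [0.23, 1.68, 0.02] [-0.001, -0.0, -0.259]
```

Emit:
{"method": "drive_tool", "body": {"plan": [[0.02,0.34,0.0,0,0,-0.05,0.34],[0.04,0.68,0.0,0,0,-0.105,0.34],[0.09,1.02,0.0,0,0,-0.155,0.34],[0.15,1.35,0.0,0,0,-0.21,0.34],[0.23,1.68,0.0,0,0,-0.26,0.34]]}}

```text
t: 12.22
tool_pos: [0.6541, 0.1302, 0.1022]
tcp_rot: [-0.591, -3.085, 0.002]
contact_force: [-2.8, -6.7, 2.7]
grip_width: 0.0287
```

```bash
python3 - <<'E'
from h import *
arc(5,2)
E
```

```text
t 12.225 angle -22.2 r 65.0 z 0.1022 tang -7.2 rad -0.1 width 0.0287 j6 -1.03
row [0.01, 0.23, 0.02] [-0.002, -0.0, -0.027]
row [0.02, 0.45, 0.02] [-0.002, -0.0, -0.062]
row [0.03, 0.68, 0.02] [-0.002, -0.0, -0.097]
row [0.06, 0.91, 0.01] [-0.002, -0.0, -0.132]
row [0.09, 1.13, 0.01] [-0.002, -0.0, -0.167]
```

Emit:
{"method": "drive_tool", "body": {"plan": [[0.01,0.23,0.0,0,0,-0.035,0.34],[0.02,0.45,0.0,0,0,-0.07,0.34],[0.03,0.68,0.0,0,0,-0.105,0.34],[0.06,0.91,0.0,0,0,-0.14,0.34],[0.09,1.13,0.0,0,0,-0.175,0.34]]}}

```text
t: 12.85
tool_pos: [0.6576, 0.1406, 0.1022]
tcp_rot: [-0.321, -3.125, 0.003]
contact_force: [-2.6, -8.8, 1.5]
grip_width: 0.0289
```

```bash
python3 - <<'E'
from h import *
arc(3,2)
E
```

```text
t 12.85 angle -12.5 r 65.2 z 0.1022 tang -9.1 rad -0.6 width 0.0289 j6 -1.19
row [0.03, 0.23, 0.02] [-0.002, -0.0, -0.022]
row [0.03, 0.45, 0.02] [-0.002, -0.0, -0.057]
row [0.05, 0.68, 0.02] [-0.002, -0.0, -0.092]
```

Emit:
{"method": "drive_tool", "body": {"plan": [[0.01,0.23,0.0,0,0,-0.03,0.34],[0.02,0.45,0.0,0,0,-0.065,0.34],[0.04,0.68,0.0,0,0,-0.1,0.34],[0.04,0.68,0.0,0,0,-0.1,0.34]]}}

```text
t: 13.35
tool_pos: [0.6588, 0.1472, 0.1023]
tcp_rot: [0.165, 3.137, -0.003]
contact_force: [-0.4, -8.8, 1.0]
grip_width: 0.029
```

Emit:
{"method": "drive_tool", "body": {"plan": [[0.01,0.17,0.0,0,0,-0.025,0.34],[0.02,0.34,0.0,0,0,-0.05,0.34],[0.02,0.34,0.0,0,0,-0.05,0.34]]}}

```text
t: 13.72
tool_pos: [0.659, 0.1507, 0.1023]
tcp_rot: [0.087, 3.14, -0.003]
contact_force: [0.2, -8.6, 1.3]
grip_width: 0.0289
```

```bash
python3 - <<'E'
from h import *
arc(3,1.5)
E
```

```text
t 13.725 angle -3.5 r 65.2 z 0.1023 tang -8.5 rad 0.8 width 0.0289 j6 -1.33
row [0.02, 0.17, 0.03] [-0.002, 0.0, -0.02]
row [0.03, 0.34, 0.03] [-0.002, 0.0, -0.046]
row [0.04, 0.51, 0.03] [-0.002, 0.0, -0.072]
```

Emit:
{"method": "drive_tool", "body": {"plan": [[0.01,0.12,0.0,0,0,-0.018,0.34],[0.01,0.23,0.0,0,0,-0.035,0.34],[0.01,0.23,0.0,0,0,-0.035,0.34]]}}

```text
t: 14.1
tool_pos: [0.659, 0.1531, 0.1023]
tcp_rot: [0.032, 3.141, -0.002]
contact_force: [0.9, -7.7, 1.2]
grip_width: 0.0289
```

Emit:
{"method": "drive_tool", "body": {"plan": [[0.01,0.12,0.0,0,0,-0.018,0.34],[0.01,0.23,0.0,0,0,-0.035,0.34],[0.01,0.23,0.0,0,0,-0.035,0.34]]}}

```text
t: 14.48
tool_pos: [0.659, 0.1557, 0.1023]
tcp_rot: [-0.023, 3.141, -0.002]
contact_force: [1.0, -6.7, 1.0]
grip_width: 0.029
```

Emit:
{"method": "drive_tool", "body": {"plan": [[0.01,0.12,0.0,0,0,-0.018,0.34],[0.01,0.23,0.0,0,0,-0.035,0.34],[0.01,0.23,0.0,0,0,-0.035,0.34]]}}

```text
t: 14.85
tool_pos: [0.6587, 0.1585, 0.1022]
tcp_rot: [-0.078, 3.141, -0.0]
contact_force: [-0.2, -3.8, 1.9]
grip_width: 0.0288
```

Emit:
{"method": "drive_tool", "body": {"plan": [[0.01,0.12,0.0,0,0,-0.018,0.34],[0.01,0.23,0.0,0,0,-0.035,0.34],[0.01,0.23,0.0,0,0,-0.035,0.34]]}}

```text
t: 15.22
tool_pos: [0.6584, 0.1612, 0.1022]
tcp_rot: [0.134, -3.139, -0.0]
contact_force: [-0.6, -1.2, 0.5]
grip_width: 0.0292
```

Emit:
{"method": "drive_tool", "body": {"plan": [[0.01,0.12,0.0,0,0,-0.018,0.34],[0.01,0.23,0.0,0,0,-0.035,0.34],[0.01,0.23,0.0,0,0,-0.035,0.34]]}}

```text
t: 15.6
tool_pos: [0.6581, 0.1634, 0.1022]
tcp_rot: [0.189, -3.136, -0.0]
contact_force: [0.6, -0.2, 0.8]
grip_width: 0.029
```

```bash
python3 - <<'E'
from h import *
arc(2,2)
E
```

```text
t 15.6 angle 7.8 r 64.8 z 0.1022 tang -0.3 rad 0.5 width 0.0290 j6 -1.49
row [-0.02, 0.23, 0.02] [0.0, -0.0, -0.05]
row [-0.0, 0.45, 0.02] [0.0, -0.0, -0.085]
```

Load dropped from 9 N to about 1 N at roughly 5°, so the dwell is reached. Advancing a few degrees towards its middle.

Emit:
{"method": "drive_tool", "body": {"plan": [[0.0,0.12,0.0,0,0,-0.018,0.34],[0.0,0.23,0.0,0,0,-0.04,0.34],[0.0,0.23,0.0,0,0,-0.04,0.34]]}}

```text
t: 15.98
tool_pos: [0.6579, 0.1656, 0.1022]
tcp_rot: [-0.251, 3.131, 0.0]
contact_force: [0.3, -2.3, 0.3]
grip_width: 0.0292
```

Emit:
{"method": "drive_tool", "body": {"plan": [[0.0,0.12,0.0,0,0,-0.018,0.34],[0.02,0.23,0.0,0,0,-0.04,0.34],[0.02,0.23,0.0,0,0,-0.04,0.34]]}}

```text
t: 16.35
tool_pos: [0.6573, 0.1679, 0.1022]
tcp_rot: [-0.314, 3.126, 0.0]
contact_force: [1.5, -0.9, 0.3]
grip_width: 0.0287
```

```bash
python3 - <<'E'
from h import *
arc(2,2)
snap('side','s5');crop('s5',180,160,140,120,6,'x');i=cv2.imread('pics/x.png')[:600,:800];cv2.imwrite('pics/s5c.png',i)
E
```

```text
t 16.35 angle 11.7 r 64.7 z 0.1022 tang -1.1 rad 1.3 width 0.0287 j6 -1.56
row [-0.02, 0.23, 0.02] [0.0, 0.0, -0.039]
row [-0.01, 0.45, 0.02] [0.0, 0.0, -0.074]
```

View pics/s5c.png

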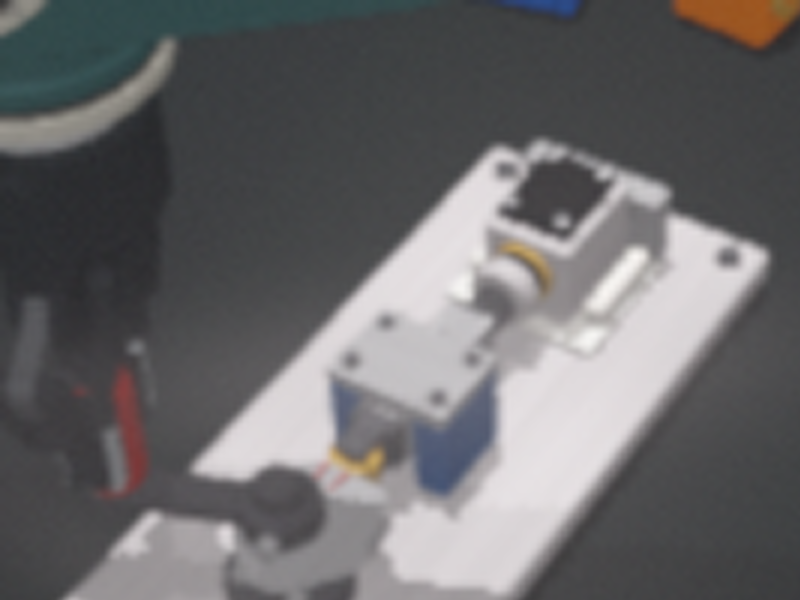

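The plug touches the port (crop 535,268). The red marks are at crop (322,468) and (338,478) and the roller at (358,462). Checking the mark angles numerically.

```bash
python3 - <<'E'
from h import *
y=np.array([.199,.98]);x=np.array([.98,-.199])
for u in[(322,468),(338,478),(316,474),(331,484),(329,463),(346,473)]:
  p=ray('s5',(180+(u[0]+.5)/6-.5,160+(u[1]+.5)/6-.5),.059)[:2]-S; print(u,np.hypot(*p).round(4),np.degrees(np.arctan2(p@y,p@x)).round(1))
print(((proj('s5',[*(S-.04*y),.052])[0]-[180,160])*6), ((proj('s5',[*S,.059])[0]-[180,160])*6),((proj('s5',[*(S-.035*y),.059])[0]-[180,160])*6))
E
```

```text
(322, 468) 0.0319 -78.9
(338, 478) 0.0302 -94.5
(316, 474) 0.0282 -77.0
(331, 484) 0.0262 -93.9
(329, 463) 0.0353 -81.4
(346, 473) 0.0341 -96.0
[345.86818369 468.92281917] [286.22608696 523.50238313] [337.60177637 465.2676099 ]
```

The marks straddle the roller direction: −80° and −95°, with the roller at −90°. This agrees with the feel: about 7° into a 16° dwell. Stopping here, opening gently and lifting off.

Emit:
{"method": "drive_tool", "body": {"plan": [[0,0,0,0,0,0,0.38],[0,0,0,0,0,0,0.42],[0,0,0,0,0,0,0.5],[0,0,0,0,0,0,0.62],[0,0,0,0,0,0,0.75]]}}

```text
t: 17.02
tool_pos: [0.6573, 0.1678, 0.1022]
tcp_rot: [0.313, -3.126, -0.0]
contact_force: [0.6, -0.7, -0.0]
grip_width: 0.0641
```

Emit:
{"method": "drive_tool", "body": {"plan": [[0,0,0,0,0,0,0.75],[0,0,-3,0,0,0,0.75],[0,0,-7,0,0,0,0.75],[0,0,-12,0,0,0,0.75],[0,0,-12,0,0,0,0.75]]}}

```text
t: 17.65
tool_pos: [0.6585, 0.168, 0.2272]
tcp_rot: [-0.313, 3.119, 0.001]
contact_force: [0.6, 0.6, 0.5]
grip_width: 0.0642
```

```bash
python3 - <<'E'
from h import *
st()
snap('side','s6');crop('s6',150,160,140,120,6,'x');i=cv2.imread('pics/x.png')[:600,:800];cv2.imwrite('pics/s6c.png',i)
print((proj('s6',[*(S+.065*np.array([np.cos(.2),np.sin(.2)])),.1325])[0]-[150,160])*6)
E
```

```text
{'t': 17.65, 'joints': [0.2123, 0.1251, 1.4512, 0.0, 1.5585, -1.5582], 'tool_pos': [0.6585, 0.168, 0.2272], 'tcp_rot': [-0.3125, 3.1193, 0.0012], 'contact_force': [0.602, 0.5778, 0.4584], 'grip_width': 0.0642}
[275.909664   375.69566282]
```

View pics/s6c.png

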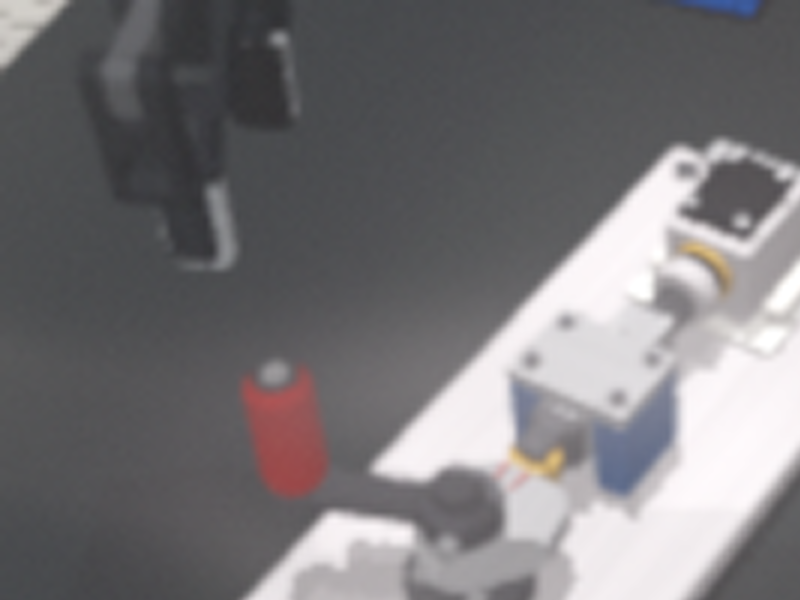

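The crank stayed put after release: the grip top is at crop (276,373) against (276,376) expected, and the marks have not moved. The gripper is clear, so I'm handing in.

```bash
python3 -c "
from h import *
finish_job()"
```

```text
the job is handed in; nothing more can be done
```

The housing is in the nest with its port against the plug, the crank is turned into the dwell and let go, and the job is handed in. No verdict was reported.

- **Housing:** I picked the aluminium block with the black cover and dark-bored port, and set it between the rails, letting go at about 7 s. The pictures show it upright, backed by the thrust wall, port to the plug.
- **Crank:** I turned it about 108° anticlockwise at no more than about 40 mm/s. The load at the grip rose to about 9 N, then dropped to about 1 N near 5° (crank angle in world axes). I stopped at 11.7°.
- **Place in the dwell:** by feel that is about 7° into the 16° dwell. By the red marks it is about 10°. The two differ by about 3°, but both put the roller inside the dwell.
- **After letting go:** in the last picture the grip and the marks have not moved, the plug is on the port, and the gripper is clear above.
- **Not checked directly:** the plug's force on the port, which I could only infer from the feel and the marks. I also took no final picture of the standard, wrench and tray; no move went near them and I felt no unexpected contact.

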